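# Lock the stop post in the strut and load the tipping chute

## Task

Fit the blue stop post to the slotted strut at its yellow mark: drop the hammer head through the slot until the collar sits flat on the strut, give it a quarter turn so that the head lies square across under the lips, and let go. Then lower the white pulley wheel, on its tread, into the yellow rocker tray on the strut's side of the pivot and let go only once it is down, so that its weight tips the tray and it rolls to rest against the post. Do not disturb the hub, the flange or the vane.

Things in the scene. Friction and masses are not known exactly. Their poses are not given: they have to be found in the camera images.
- stand: Fixed green stand of the chute. Origin on the counter under the tray's pivot; x along the chute toward the strut, y along the strut's slot. Two pivot cheeks, 78 mm high, at y = +-37 mm (40 x 8 mm). Steel slotted strut across the chute's mouth, centred at x = 150 mm: 70 (x) x 150 (y) x 40 mm high.
- mark (a point): Middle of the slot at the strut's top face (40 mm over the counter) on the chute's centre line, 150 mm from the pivot, marked by a yellow stripe across both lips; the post goes here. Axes as the stand's. Slot along y, 23 mm wide, right along the strut; lips 6 mm thick; inside 64 mm wide, 29 mm deep below the lips.
- tray_pivot (a point): Point on the tray's pivot axis, mid-width, level with the top of the tray's floor (78 mm over the counter). Its axes turn with the tray: x along it toward the strut. Floor from 120 mm behind the pivot to 108 mm in front, 44 mm wide inside; side walls 14 mm high, back lip 25 mm, open at the strut end.
- tray (a joint): Tilt of the yellow rocker tray (rad): -0.02 = lying back on its counterweight, nearly level (its start); 0.20 = fully tipped, strut end down. About 1.5 N down at 50 mm past the pivot tips it, and it stays tipped under the wheel set 40 mm or more past the pivot; slow damped motion, about 0.5 s.
- post: Loose stop post, about 0.4 kg, upright. Origin under the head's centre, z up, x along the head. Hammer head 50 (x) x 18 (y) x 14 mm; neck 16 mm round, 9 mm long; collar 54 mm round, z = 23 to 31 mm; blue blade 44 (x) x 22 (y), z = 31 to 150 mm. Seated, its origin is 17 mm over the counter and the head is 3 mm under the lips, free to turn either way.
- holder: Fixed wooden block 90 x 70 x 35 mm with a pocket in which the post starts, its collar on the block's top (post's origin 12 mm over the counter; 23 mm of post are in the pocket). Origin at the centre of its underside, x along the pocket.
- pulley: Loose white nylon flat-belt pulley wheel, about 0.35 kg, 70 mm diameter, 34 mm wide, starting on its tread (axle level) in the cradle. Origin at the wheel's centre; y along the axle. When it rests against the seated post with the tray tipped, its centre is about 57 mm from the post's axis.
- cradle: Fixed plywood cradle 90 x 60 mm: base 10 mm thick on which the wheel stands, with two chocks 9 mm higher before and behind it. Origin at the centre of its underside, y along the wheel's axle.
- hub: Bystander: bronze impeller hub, loose, 80 mm diameter, 55 mm high. Origin at the centre of its underside.
- flange: Bystander: steel gearbox flange lying flat, loose, 110 mm diameter, 26 mm high. Origin at the centre of its underside.
- vane: Bystander: red plastic spreader vane, loose, 120 (x) x 50 (y) x 30 mm high. Origin at the centre of its underside.
- bin: Fixed aluminium parts bin 160 (x) x 200 (y) x 80 mm; its hinged lid stands propped open on the far (+x) side, up to about 260 mm high. Origin at the centre of its underside.
Mind the look-alikes: they are no part of the job. There is more than one size of the pulley; the job needs the larger. There is more than one size of the post; the job needs the larger.

How it is judged:
By the outcome, as a careful person would: the job done as asked, in the order asked, and still so for the second after the job is handed in, with the robot touching nothing.
It also fails if it takes over 72 s, if anything falls off the work surface, if the arm or the gripper's body presses on something with over 40 N, if the wrist force passes 120 N, or if a joint passes its speed limit or range.

## Robot

A 6-joint arm with a two-finger parallel gripper is mounted at the origin on the work surface. World frame = base frame: x ahead of the robot, y to its left, z up, the work surface at z = 0. Lengths are in m, angles in rad, forces in N, time in s.
With the tool pointing down it reaches from about 0.25 to 0.775 m from the base axis. Payload 8.9 kg.
Tool frame: the origin (TCP) lies at the very end of the fingers, on their centre line; the grasp point (between the pads) lies 19 mm behind it (robot.grasp_offset is the distance from the TCP to the grasp point, in m); z points along the fingers, y is the direction in which the jaws open and shut (so a half turn about z gives the same grasp; the last joint's range is limited). The gripper opens to 85 mm and grips with 20 to 120 N. Pads are 22 mm wide; open, the fingers measure 114 mm over their backs; the gripper's body (76 mm by 85 mm) begins 54 mm behind the grasp point. The pads swing forward as they close: fully open they stand 13 mm farther back than shut.
Start: joints at [-0.139, 0.291, -0.153, 1.127, 0, 1.431], TCP at [0.525, 0, 0.231] pointing down, gripper open.
Joint ranges: [-2.52, 2.52], [-0.91, 1.74], [-1.3, 1.37], [-1.96, 2.02], [-1.52, 1.47], [-3.14, 3.14]. Speed limits (rad/s): [2.22, 2.22, 2.79, 3.14, 3.14, 3.14].

## Interface

Orientations are given as a unit quaternion [x, y, z, w].
In Python, from bench import robot gives the robot as it stands.
- The arm moves only by the tool servo_tool, never from a script. Its argument "motion" is one flat list of numbers, 5 for each row, row after row: the gripper's target within -1 to 1 (shut at 1, half-way at 0, fully open at -1), then the shift along the world's x, y, z as a fraction of full scale, then the turn about the world's z as a fraction of full scale. A call has exactly 8 rows; each row is the pose to reach, as a shift and turn from the pose commanded when the call began, turning the shorter way round; what a row does not reach only later rows make up. Full scale, the value 1, is 100 cm for a shift and 360 degrees for a turn. A row lasts 1/8 s, in which the tool goes at most 62.5 mm and 10.7 degrees, less where a joint would pass 70% of its speed; a pose out of reach is approached as far as the arm can. A call with a number of a shift or a turn outside -1 to 1 is refused whole. A call with a gripper value outside its range is refused whole. The fingers move at their own pace and stop on an object; the grip force is fixed at half the most. Time passes only in rows, so rows that repeat a pose let the fingers close, or fill a call up. It gives the time, the measured TCP pose, the force and the opening at its end, in the units of the state.
- robot.get_state(): the state, without advancing time (a new reading comes with each control period).
- robot.camera(name): name is "scene" or "side" or "wrist"; returns a dict with "pixels" (400x640x3 uint8, red, green, blue), "K" (3x3 intrinsics, pixels), "distortion" ([k1, k2, p1, p2, k3] as OpenCV has them; the pictures are not rectified), "world_from_camera" (4x4, takes a point from camera to world coordinates); the wrist camera has in their place "mount" (4x4, takes a point from camera to tool coordinates, whose origin is the TCP and whose axes are the flange's). Camera axes: x right, y up, looking along -z (the intrinsics and any distortion apply to the point x, -y, -z); pixel columns grow to the right and rows downward; lengths in m; the calibration is good to about 2 mm. A picture is of the moment at which its call begins: read the wrist's pose just before it. There is no depth.
- robot.hand_in(): hands the job in, once; it reports no verdict.
Trained networks look in the newest picture that a camera, given by its name, has taken for a name from the list of things; names that differ only in an ending like _2 or _b are one class to them, and where a whole thing is asked for, a point or a joint stands for the part that bears it (a point fixed in the world has none). Each returns a list of dicts, best first, with "p" (0 to 1); they miss things now and then, are a little off and sometimes report something else, mostly with a low value. They report only what shows in the picture. A call takes as long as a camera call. They do not tell look-alikes from the thing itself.
- robot.look_for(camera, name): "point" ([x, y, z] in m, in the coordinates of the camera as it stood for that picture, good to about 4 mm: the middle of the surface that is visible of it).
- robot.outline_of(camera, name): "pixels" (400x640 bool, what is visible of it).
- robot.landmark_of(camera, name): "point" ([x, y, z] in m, in the coordinates of the camera as it stood for that picture, good to about 4 mm: a listed point, or the origin of a listed thing).
The state is a dict: "time": time; "qpos": joint angles; "joint_vel": joint speeds; "tau": joint torques, N m; "tool_pos": TCP position; "eef_rot": TCP orientation; "force": force on the tool from outside, world axes, zero at the start; "wrist_torque": the same for the moment, N m; "grip_width": finger opening in m.
Only numpy, scipy, OpenCV 4.12 (cv2) and the standard library are available. Lean on these libraries where they do the work, as an engineer would, in place of code of your own. Each camera call takes 0.05 s, during which the arm holds its last target.

## Working session

There is one attempt and no reset: what is moved stays moved. The work goes in short steps, Python scripts to look and compute and a tool call to move; the robot and the scene stay as the last step left them, time stands still between calls to the robot, and variables do not carry over. Pictures are saved under pics/ and viewed, and the job is handed in when it is done.

Besides the shell and the picture viewer there is one more tool, called after "Request:" by a JSON object that holds its "fn" and its "kwargs", one argument or row to a line. servo_tool: Moves the arm, as the interface text tells. Shift numbers are shares of 100 cm and turn numbers shares of 360 degrees, none past 1 either way. Its arguments: {"type":"object","properties":{"motion":{"type":"array","items":{"type":"number","minimum":-1,"maximum":1}}},"required":["motion"]}

```bash
ls; mkdir -p pics; cat > h.py <<'E'
import numpy as np, cv2
from bench import robot
def shot(name,fn=None):
    st=robot.get_state()
    c=robot.camera(name)
    if fn: cv2.imwrite('pics/'+fn,cv2.cvtColor(c['pixels'],cv2.COLOR_RGB2BGR))
    return c,st
from scipy.spatial.transform import Rotation as R
def wfc(c,st):
    if 'world_from_camera' in c: return np.array(c['world_from_camera'])
    T=np.eye(4);T[:3,:3]=R.from_quat(st['eef_rot']).as_matrix();T[:3,3]=st['tool_pos']
    return T@np.array(c['mount'])
def proj(c,T,P):
    P=np.atleast_2d(P);q=(np.linalg.inv(T)@np.c_[P,np.ones(len(P))].T).T[:,:3]*[1,-1,-1]
    return cv2.projectPoints(q,np.zeros(3),np.zeros(3),np.array(c['K']),np.array(c['distortion']))[0][:,0]
def ray(c,T,uv):
    n=cv2.undistortPoints(np.array(uv,float).reshape(-1,1,2),np.array(c['K']),np.array(c['distortion']))[:,0]
    d=np.c_[n[:,0],-n[:,1],-np.ones(len(n))]@T[:3,:3].T
    return T[:3,3],d
def onplane(c,T,uv,z):
    o,d=ray(c,T,uv); return o+d*((z-o[2])/d[:,2])[:,None]
E
python3 - <<'E'
from h import *
for n in ['scene','side','wrist']:
    c,st=shot(n,n+'0.png'); T=wfc(c,st); print(n,T.round(3).tolist(),c['K'],c['distortion'])
    for t in ['post','pulley','holder','cradle','stand','mark','tray_pivot','hub','flange','vane','bin']:
        for f in ('look_for','landmark_of'):
            r=getattr(robot,f)(n,t)
            print(t,f,[(round(x['p'],2),(T[:3,:3]@x['point']+T[:3,3]).round(3).tolist()) for x in r[:4]])
print(robot.get_state())
E
```

```text
pics
scene [[0.175, -0.632, 0.755, 1.326], [0.985, 0.104, -0.14, -0.161], [0.01, 0.768, 0.641, 0.754], [0.0, 0.0, 0.0, 1.0]] [[361.46376131   0.         310.98228813]
 [  0.         361.46376131 200.92600077]
 [  0.           0.           1.        ]] [-0.04581451  0.          0.          0.          0.        ]
post look_for [(0.91, [0.463, -0.263, 0.105]), (0.53, [0.427, -0.373, 0.054])]
post landmark_of [(0.88, [0.452, -0.262, 0.012]), (0.75, [0.412, -0.372, 0.001]), (0.41, [0.449, 0.015, 0.004])]
pulley look_for [(0.68, [0.471, 0.01, 0.068]), (0.58, [0.464, -0.262, 0.103]), (0.55, [0.361, -0.088, 0.036]), (0.33, [0.63, 0.082, 0.042])]
pulley landmark_of [(0.74, [0.451, 0.012, 0.048]), (0.49, [0.342, -0.088, 0.024])]
holder look_for [(0.73, [0.475, -0.259, 0.031])]
holder landmark_of [(0.91, [0.451, -0.265, -0.001])]
cradle look_for [(0.56, [0.473, 0.011, 0.016])]
cradle landmark_of [(0.61, [0.467, -0.132, 0.002]), (0.52, [0.45, 0.016, 0.002])]
stand look_for [(0.93, [0.629, 0.083, 0.043])]
stand landmark_of [(0.67, [0.614, 0.032, -0.002])]
mark look_for [(0.76, [0.623, 0.078, 0.0
[... 3438 characters left out ...]
in landmark_of []
{'time': 3.45, 'qpos': array([-1.39297944e-01,  2.90721024e-01, -1.53424212e-01,  1.12672645e+00,
        1.39077168e-05,  1.43153322e+00]), 'joint_vel': array([-0.00081517, -0.00026387,  0.00072861, -0.00147732, -0.00094834,
        0.00021191]), 'tau': array([ 1.84897690e-03, -5.37016439e+01,  3.31641269e+01,  1.66523696e-03,
       -3.02426304e-05,  1.86536107e-05]), 'tool_pos': array([5.24973077e-01, 1.32287079e-05, 2.31285126e-01]), 'eef_rot': array([ 7.07119097e-01,  7.07094464e-01, -1.71360392e-05, -3.42734487e-05]), 'force': array([0.13683551, 0.19941422, 0.60873542]), 'wrist_torque': array([ 0.01182709,  0.03616567, -0.02354483]), 'grip_width': 0.08538326384141866}
```

View images.

View pics/scene0.png

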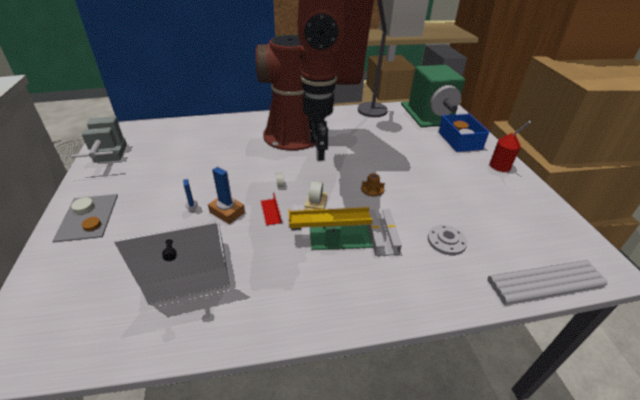

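View pics/side0.png

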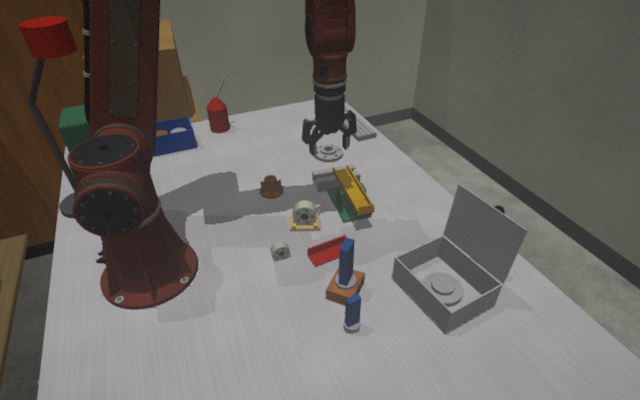

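View pics/wrist0.png

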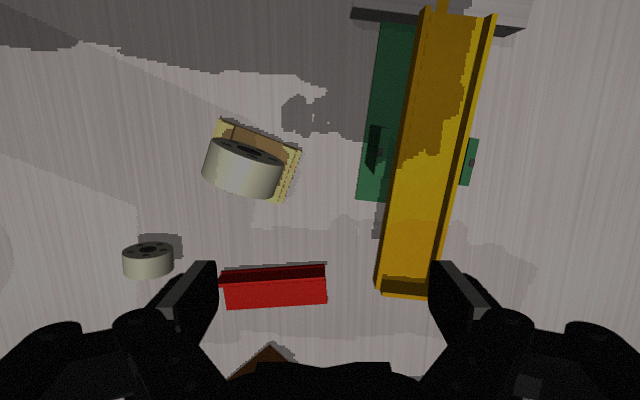

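Candidates (scene picture): the posts are large in the holder at (222,187) and small at (189,195). The pulleys are large in the cradle at (316,195) and small at (280,180). By the description I choose the post in the block and the wheel in the cradle. I'll look closely at the mark first, then the post.

Request:
{"fn": "servo_tool", "kwargs": {
  "motion": [-1,0.03,0.05,0.02,0,-1,0.06,0.09,0.04,0,-1,0.08,0.13,0.06,0,-1,0.08,0.13,0.06,0,-1,0.08,0.13,0.06,0,-1,0.08,0.13,0.06,0,-1,0.08,0.13,0.06,0,-1,0.08,0.13,0.06,0]
}}

```text
time: 4.45
tool_pos: [0.6049, 0.1295, 0.2913]
eef_rot: [0.707, 0.707, -0.0, -0.0]
force: [-0.3, 0.6, 0.4]
grip_width: 0.0855
```

```bash
cat >> h.py <<'E'
import pickle
def save(c,st,fn): pickle.dump((c,st),open(fn,'wb'))
E
python3 - <<'E'
from h import *
c,st=shot('wrist','w1.png');save(c,st,'w1.pkl'); print(st['tool_pos'],st['eef_rot'])
E
```

```text
[0.60485415 0.12946295 0.29133356] [ 7.07372820e-01  7.06840641e-01 -4.00892848e-05 -1.92395588e-05]
```

View pics/w1.png

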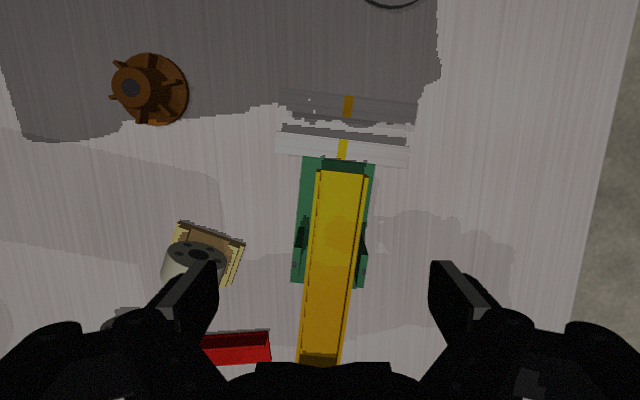

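```bash
python3 - <<'E'
from h import *
c,st=pickle.load(open('w1.pkl','rb'));T=wfc(c,st)
im=cv2.cvtColor(c['pixels'][70:180,250:450],cv2.COLOR_RGB2BGR)
im=cv2.convertScaleAbs(im,alpha=1.6)
cv2.imwrite('pics/w1c.png',cv2.resize(im,None,fx=4,fy=4,interpolation=cv2.INTER_CUBIC))
E
```

```text
(no output)
```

View pics/w1c.png

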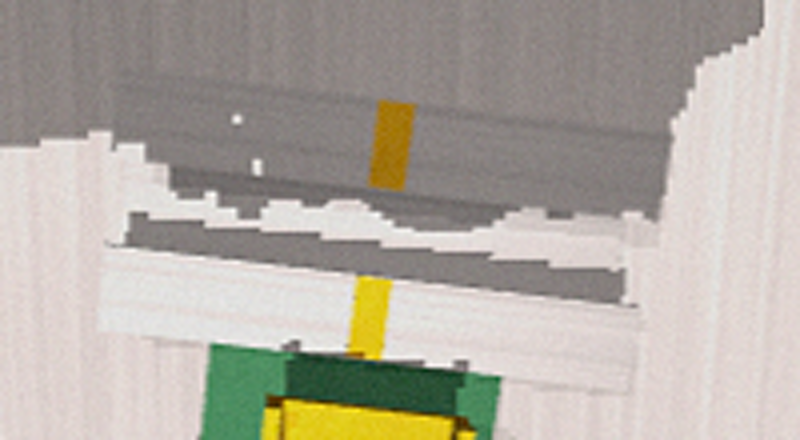

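Request:
{"fn": "servo_tool", "kwargs": {
  "motion": [-1,0.0,0.02,-0.02,0,-1,0.01,0.05,-0.05,0,-1,0.01,0.07,-0.07,0,-1,0.01,0.07,-0.07,0,-1,0.01,0.07,-0.07,0,-1,0.01,0.07,-0.07,0,-1,0.01,0.07,-0.07,0,-1,0.01,0.07,-0.07,0]
}}

```text
time: 5.5
tool_pos: [0.6152, 0.1997, 0.2217]
eef_rot: [0.707, 0.707, 0.0, 0.0]
force: [-0.0, 0.1, 0.0]
grip_width: 0.0857
```

```bash

python3 - <<'E'
from h import *
c,st=shot('wrist','w2.png');save(c,st,'w2.pkl'); print(st['tool_pos'],st['eef_rot'])
im=cv2.convertScaleAbs(cv2.cvtColor(c['pixels'],cv2.COLOR_RGB2BGR)[80:280,220:420],alpha=1.6)
cv2.imwrite('pics/w2c.png',cv2.resize(im,None,fx=3,fy=3,interpolation=cv2.INTER_CUBIC))
E
```

```text
[0.61520629 0.19969054 0.22170819] [7.07255172e-01 7.06958296e-01 2.41940134e-04 1.74518882e-04]
```

View pics/w2.png

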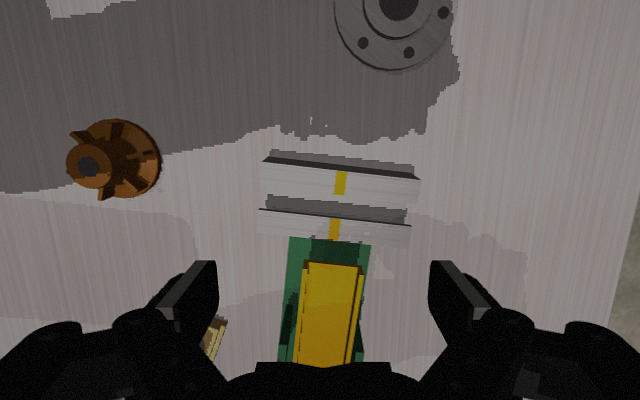

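View pics/w2c.png

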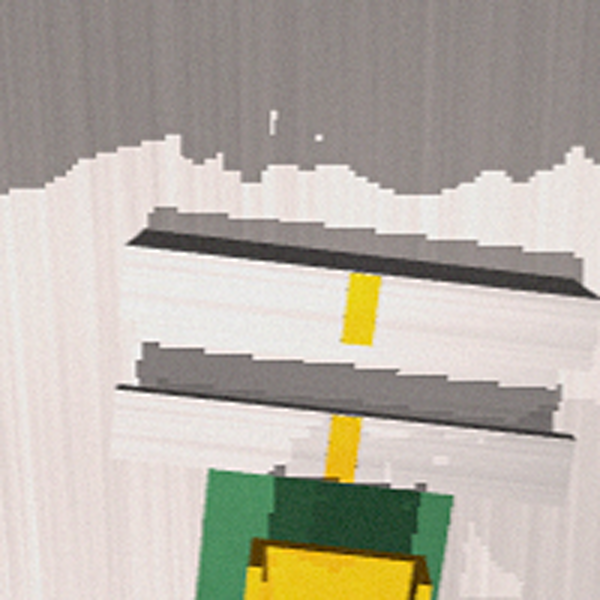

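```bash

python3 - <<'E'
from h import *
A=[pickle.load(open(f'w{i}.pkl','rb')) for i in (1,2)]
cs=[(c,wfc(c,st)) for c,st in A]
f1=lambda p:(np.array(p)+.5)/4+[250,70]-.5
f2=lambda p:(np.array(p)+.5)/3+[220,80]-.5
m=[f1([(380.5,233)]),f2([(351,380)])]
for (c,T),p in zip(cs,m): print('mark',onplane(c,T,p,.04))
# triangulate
o=[ray(c,T,p) for (c,T),p in zip(cs,m)]
M=np.zeros((3,3));b=np.zeros(3)
for (oo,d) in o:
    d=d[0]/np.linalg.norm(d[0]);P=np.eye(3)-np.outer(d,d);M+=P;b+=P@oo
print('tri',np.linalg.solve(M,b))
for (c,T),p in zip(cs,[f1([(107,244),(640,308)]),f2([(118,387),(575,437)])]):
    q=onplane(c,T,p,.04);d=q[1]-q[0];print('edge',q.round(4).tolist(),np.linalg.norm(d),np.degrees(np.arctan2(d[1],d[0])))
c,T=cs[1]
q=onplane(c,T,f2([(365,275),(356,343.5),(346,416.5),(339,480)]),.04);print(q.round(4).tolist());d=q[0]-q[-1];print(np.degrees(np.arctan2(d[1],d[0])),np.linalg.norm(d))
q=onplane(c,T,f2([(128,240),(598,296)]),.04);d=q[1]-q[0];print(np.degrees(np.arctan2(d[1],d[0])),np.linalg.norm(d))
E
```

```text
mark [[0.62881214 0.17703297 0.04      ]]
mark [[0.62845949 0.17689147 0.04      ]]
tri [0.62859684 0.17708369 0.0407699 ]
edge [[0.5536, 0.1742, 0.04], [0.7013, 0.1565, 0.04]] 0.14883719345368512 -6.820455930768222
edge [[0.5537, 0.1746, 0.04], [0.7014, 0.1576, 0.04]] 0.14868727678724997 -6.571569885670998
[[0.6325, 0.2108, 0.04], [0.6299, 0.1889, 0.04], [0.627, 0.1646, 0.04], [0.6248, 0.1428, 0.04]]
83.56381343525183 0.06848394738572502
-6.900073376630584 0.1475009890602376
```

Request:
{"fn": "servo_tool", "kwargs": {
  "motion": [-1,-0.02,-0.05,0.01,0,-1,-0.04,-0.11,0.03,0,-1,-0.06,-0.16,0.05,0,-1,-0.08,-0.22,0.07,0,-1,-0.11,-0.27,0.08,0,-1,-0.13,-0.32,0.09,0,-1,-0.15,-0.36,0.1,0,-1,-0.16,-0.4,0.1,0]
}}

```text
time: 6.55
tool_pos: [0.4543, -0.2016, 0.3225]
eef_rot: [0.707, 0.707, 0.0, 0.001]
force: [0.3, -0.6, 0.5]
grip_width: 0.0852
```

```bash

python3 - <<'E'
from h import *
c,st=shot('wrist','w3.png');save(c,st,'w3.pkl'); print(st['tool_pos'],st['eef_rot'])
E
```

```text
[ 0.45427238 -0.20156129  0.32250108] [7.07325099e-01 7.06887730e-01 2.17663228e-04 9.45225565e-04]
```

View pics/w3.png

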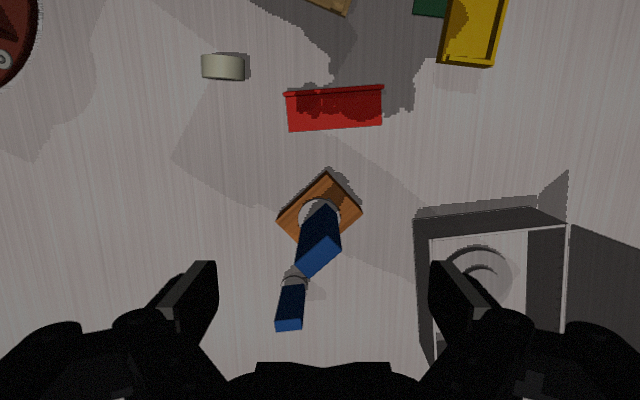

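```bash

python3 - <<'E'
from h import *
c,st=pickle.load(open('w3.pkl','rb'))
im=cv2.convertScaleAbs(cv2.cvtColor(c['pixels'],cv2.COLOR_RGB2BGR)[160:310,265:375],alpha=1.6)
cv2.imwrite('pics/w3c.png',cv2.resize(im,None,fx=4,fy=4,interpolation=cv2.INTER_CUBIC))
E
```

```text
(no output)
```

View pics/w3c.png

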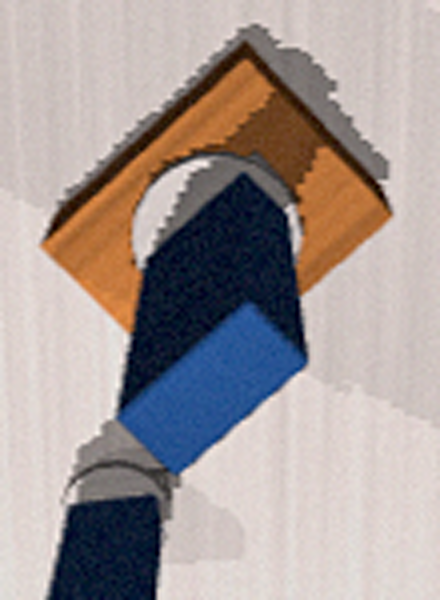

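```bash

python3 - <<'E'
from h import *
c,st=pickle.load(open('w3.pkl','rb'));T=wfc(c,st)
f=lambda p:(np.array(p)+.5)/4+[265,160]-.5
q=onplane(c,T,f([(247,303),(308,360),(180,475),(118,413)]),.162)
print(q.round(4).tolist(),q.mean(0))
for i in range(4):
    d=q[(i+1)%4]-q[i];print(np.linalg.norm(d),np.degrees(np.arctan2(d[1],d[0])))
h=onplane(c,T,f([(42,243),(247,57),(393,212)]),.035)
print(h.round(4).tolist(),(h[0]+h[2])/2)
for i in range(2):
    d=h[i+1]-h[i];print(np.linalg.norm(d),np.degrees(np.arctan2(d[1],d[0])))
E
```

```text
[[0.4576, -0.2465, 0.162], [0.4718, -0.2605, 0.162], [0.4417, -0.2898, 0.162], [0.4273, -0.2738, 0.162]] [ 0.44963121 -0.26765845  0.162     ]
0.0200016519892443 -44.74071522512586
0.041989354407913 -135.77185420489357
0.02152993800664814 131.95051765804163
0.04080189180724843 42.10090810564086
[[0.393, -0.2722, 0.035], [0.4589, -0.2117, 0.035], [0.5058, -0.2619, 0.035]] [ 0.44939092 -0.26705514  0.035     ]
0.08947209608501139 42.53307723365226
0.06869056414878026 -47.0223718759056
```

Request:
{"fn": "servo_tool", "kwargs": {
  "motion": [-1,-0.01,-0.04,-0.01,-0.03,-1,-0.02,-0.085,-0.02,-0.06,-1,-0.02,-0.085,-0.02,-0.09,-1,-0.02,-0.085,-0.02,-0.12,-1,-0.02,-0.085,-0.02,-0.131,-1,-0.02,-0.085,-0.02,-0.131,-1,-0.02,-0.085,-0.02,-0.131,-1,-0.02,-0.085,-0.02,-0.131]
}}

```text
time: 7.6
tool_pos: [0.435, -0.285, 0.3014]
eef_rot: [0.931, 0.366, 0.0, 0.0]
force: [-0.3, 0.2, -1.3]
grip_width: 0.0852
```

```bash

python3 - <<'E'
from h import *
c,st=shot('wrist','w4.png');save(c,st,'w4.pkl'); print(st['tool_pos'],st['eef_rot'])
T=wfc(c,st)
p=proj(c,T,[(0.4495,-.2673,.162)])[0];print(p)
x,y=int(p[0]),int(p[1]); x0=max(0,x-90);y0=max(0,y-70)
im=cv2.convertScaleAbs(cv2.cvtColor(c['pixels'],cv2.COLOR_RGB2BGR)[y0:y0+140,x0:x0+180],alpha=1.8)
cv2.imwrite('pics/w4c.png',cv2.resize(im,None,fx=4,fy=4,interpolation=cv2.INTER_CUBIC));print(x0,y0)
E
```

```text
[ 0.43503115 -0.28495152  0.30136442] [9.30736562e-01 3.65690372e-01 2.59486283e-05 4.85694949e-05]
[318.44935951 166.26723917]
228 96
```

View pics/w4.png

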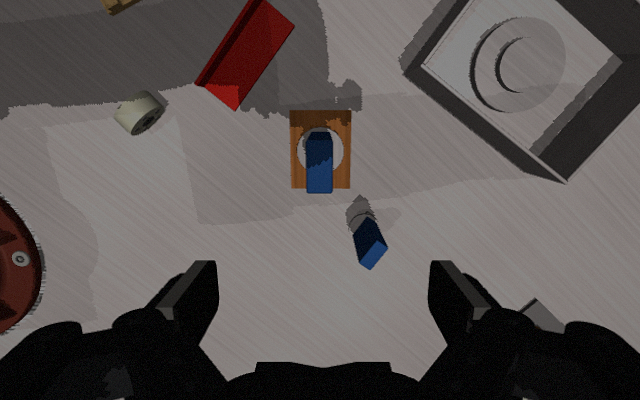

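View pics/w4c.png

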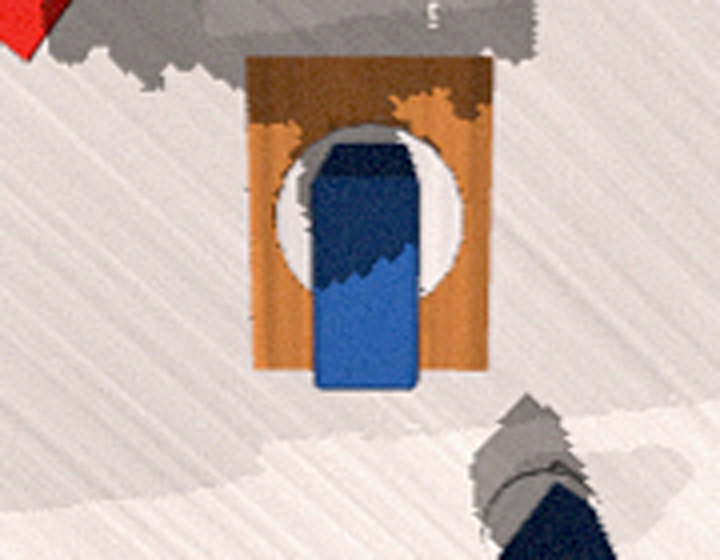

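```bash

cat >> h.py <<'E'
def tri(obs):
    M=np.zeros((3,3));b=np.zeros(3)
    for c,T,p in obs:
        oo,d=ray(c,T,[p]);d=d[0]/np.linalg.norm(d[0]);P=np.eye(3)-np.outer(d,d);M+=P;b+=P@oo
    return np.linalg.solve(M,b)
E
python3 - <<'E'
from h import *
(c3,s3),(c4,s4)=[pickle.load(open(f'w{i}.pkl','rb')) for i in (3,4)]
T3,T4=wfc(c3,s3),wfc(c4,s4)
f=lambda p:(np.array(p)+.5)/4+[265,160]-.5
g=lambda p:(np.array(p)+.5)/4+[228,96]-.5
a=f(np.mean([(247,303),(308,360),(180,475),(118,413)],0));b=g(np.mean([(313,178),(419,178),(419,388),(315,388)],0))
print(tri([(c3,T3,a),(c4,T4,b)]))
q=onplane(c4,T4,g([(313,178),(419,178),(419,388),(315,388)]),.162)
print(q.mean(0))
for i in range(4):
    d=q[(i+1)%4]-q[i];print(np.linalg.norm(d),np.degrees(np.arctan2(d[1],d[0])))
h=onplane(c4,T4,g([(246,56),(493,56),(488,370),(254,370)]),.035)
print(h.mean(0).round(4).tolist())
for i in range(4):
    d=h[(i+1)%4]-h[i];print(np.linalg.norm(d),np.degrees(np.arctan2(d[1],d[0])))
E
```

```text
[ 0.44974125 -0.26794405  0.1608868 ]
[ 0.44955731 -0.26813422  0.162     ]
0.021066181094150673 -47.12425546682657
0.04279709864771132 -136.71377252482972
0.021521909660621993 132.87611869521464
0.04279640067816038 42.67610129429588
[0.4493, -0.2681, 0.035]
0.06948717451968682 -47.12620833039195
0.09025193135510158 -136.8393344381904
0.0699115472562763 132.875666634806
0.0902530920946026 42.89125423001183
```

Request:
{"fn": "servo_tool", "kwargs": {
  "motion": [-1,0.0146,0.017,0,0,-1,0.0146,0.017,-0.04,0,-1,0.0146,0.017,-0.09,0,-1,0.0146,0.017,-0.14,0,-1,0.0146,0.017,-0.17,0,-1,0.0146,0.017,-0.191,0,-1,0.0146,0.017,-0.191,0,0.2,0.0146,0.017,-0.191,0]
}}

```text
time: 8.65
tool_pos: [0.4501, -0.2684, 0.1112]
eef_rot: [0.931, 0.365, 0.0, 0.0]
force: [-0.4, -0.1, 1.2]
grip_width: 0.0699
```

Request:
{"fn": "servo_tool", "kwargs": {
  "motion": [1,0,0,0,0,1,0,0,0,0,1,0,0,0,0,1,0,0,0,0,1,0,0,0,0,1,0,0,0,0,1,0,0,0,0,1,0,0,0,0]
}}

```text
time: 9.65
tool_pos: [0.4498, -0.2681, 0.1108]
eef_rot: [0.931, 0.365, 0.0, 0.0]
force: [-0.8, 0.4, 5.2]
grip_width: 0.0214
```

```bash

python3 - <<'E'
from h import *
c,st=shot('wrist','w5.png');save(c,st,'w5.pkl'); print(st['tool_pos'],st['eef_rot'],st['force'],st['wrist_torque'],st['grip_width'])
E
```

```text
[ 0.44977909 -0.26810583  0.11081635] [9.30918018e-01 3.65228055e-01 1.72775236e-04 2.84679967e-04] [-0.78410496  0.44238539  5.2063648 ] [0.16324025 0.2551984  0.02686015] 0.02137406563329659
```

View pics/w5.png

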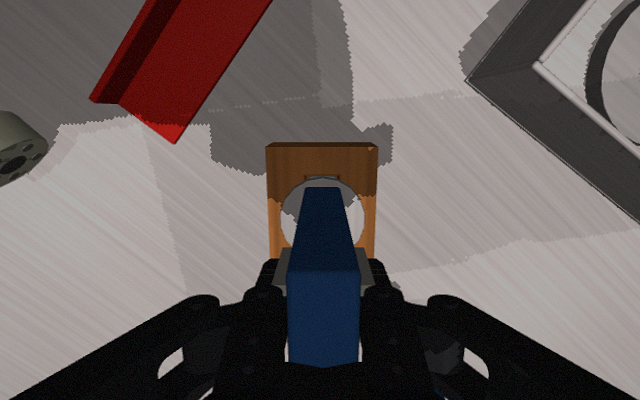

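Request:
{"fn": "servo_tool", "kwargs": {
  "motion": [1,0,0,0.04,0,1,0,0,0.09,0,1,0.0,0.03,0.13,0.028,1,0.02,0.08,0.14,0.056,1,0.04,0.13,0.14,0.084,1,0.06,0.18,0.14,0.112,1,0.08,0.23,0.14,0.14,1,0.1,0.28,0.14,0.168]
}}

```text
time: 10.7
tool_pos: [0.5498, 0.0137, 0.2499]
eef_rot: [0.618, 0.786, -0.0, -0.0]
force: [0.9, -0.6, -3.3]
grip_width: 0.0213
```

Request:
{"fn": "servo_tool", "kwargs": {
  "motion": [1,0.02,0.05,0,0.028,1,0.04,0.09,0,0.056,1,0.06,0.12,0,0.084,1,0.079,0.15,0,0.112,1,0.079,0.165,0,0.14,1,0.079,0.165,0,0.168,1,0.079,0.165,0,0.1945,1,0.079,0.165,0,0.1945]
}}

```text
time: 11.7
tool_pos: [0.6283, 0.177, 0.2496]
eef_rot: [0.059, 0.998, -0.0, -0.001]
force: [-0.2, 0.3, -3.1]
grip_width: 0.0218
```

```bash

python3 - <<'E'
from h import *
for n in ['wrist','scene','side']:
    c,st=shot(n,n+'6.png');save(c,st,n+'6.pkl')
print(st['tool_pos'],R.from_quat(st['eef_rot']).as_matrix().round(4).tolist(),st['force'],st['wrist_torque'],st['grip_width'],st['qpos'])
E
```

```text
[0.62836813 0.1769435  0.24986268] [[-0.9928, 0.1198, -0.0009], [0.1198, 0.9928, -0.0001], [0.0008, -0.0002, -1.0]] [-0.38757354  0.07843128 -4.77732498] [-0.01000067 -0.0235512   0.05964147] 0.02126844774125007 [ 1.62579433e-01  5.38267784e-01  2.75546648e-01  1.30894150e+00
 -3.79913044e-07  2.82705351e-01]
```

View pics/wrist6.png

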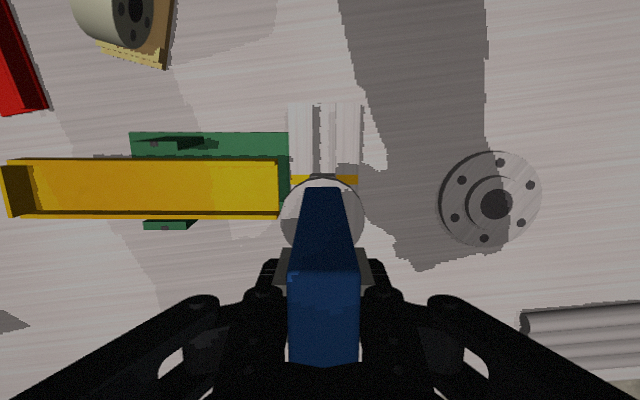

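View pics/side6.png

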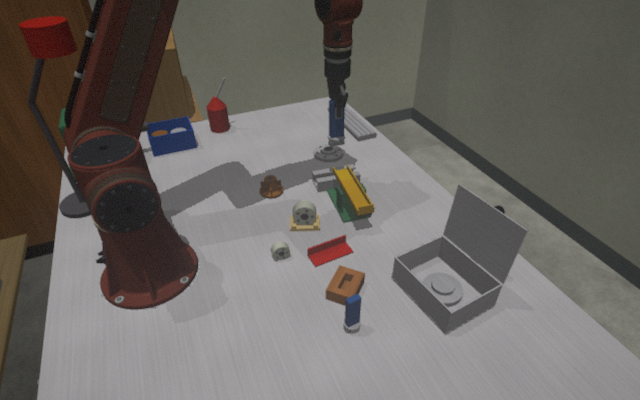

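```bash

python3 - <<'E'
from h import *
c,st=pickle.load(open('wrist6.pkl','rb'));T=wfc(c,st)
m=np.array([.6286,.177,.0405]);a=np.radians(-6.7);s=np.array([np.cos(a),np.sin(a),0]);n=np.array([-s[1],s[0],0])
im=cv2.cvtColor(c['pixels'],cv2.COLOR_RGB2BGR)[90:270,250:400]
im=cv2.resize(cv2.convertScaleAbs(im,alpha=1.5),None,fx=4,fy=4,interpolation=cv2.INTER_CUBIC)
g=lambda p:tuple(int(v) for v in (np.array(p)-[250,90]+.5)*4-.5)
for w in (-.035,-.0115,.0115,.035):
    P=proj(c,T,[m+n*w-s*.075,m+n*w-s*.03]);cv2.line(im,g(P[0]),g(P[1]),(0,0,255),1)
cv2.imwrite('pics/w6c.png',im[:600])
E
```

```text
(no output)
```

View pics/w6c.png

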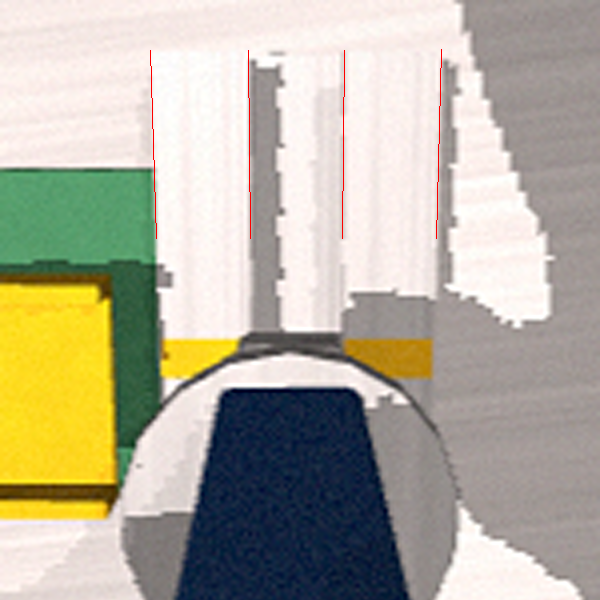

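Request:
{"fn": "servo_tool", "kwargs": {
  "motion": [1,0,0,-0.05,0,1,0,0,-0.08,0,1,0,0,-0.095,0,1,0,0,-0.105,0,1,0,0,-0.11,0,1,0,0,-0.115,0,1,0,0,-0.12,0,1,0,0,-0.12,0]
}}

```text
time: 12.85
tool_pos: [0.6284, 0.177, 0.1301]
eef_rot: [0.058, 0.998, -0.0, -0.0]
force: [-0.0, -0.5, -3.5]
grip_width: 0.0213
```

```bash

python3 - <<'E'
from h import *
c,st=shot('wrist','w7.png');save(c,st,'w7.pkl');T=wfc(c,st)
print(st['tool_pos'],R.from_quat(st['eef_rot']).as_matrix().round(4).tolist(),st['force'],st['wrist_torque'],st['grip_width'])
im=cv2.cvtColor(c['pixels'],cv2.COLOR_RGB2BGR)[120:270,230:420]
cv2.imwrite('pics/w7c.png',cv2.resize(cv2.convertScaleAbs(im,alpha=1.5),None,fx=4,fy=4,interpolation=cv2.INTER_CUBIC))
E
```

```text
[0.62844533 0.17699766 0.13011241] [[-0.9932, 0.116, -0.0003], [0.116, 0.9932, -0.0001], [0.0003, -0.0001, -1.0]] [-0.03165007 -0.45646544 -3.54293792] [ 0.01419004 -0.02395446  0.01544579] 0.021296541595373055
```

View pics/w7c.png

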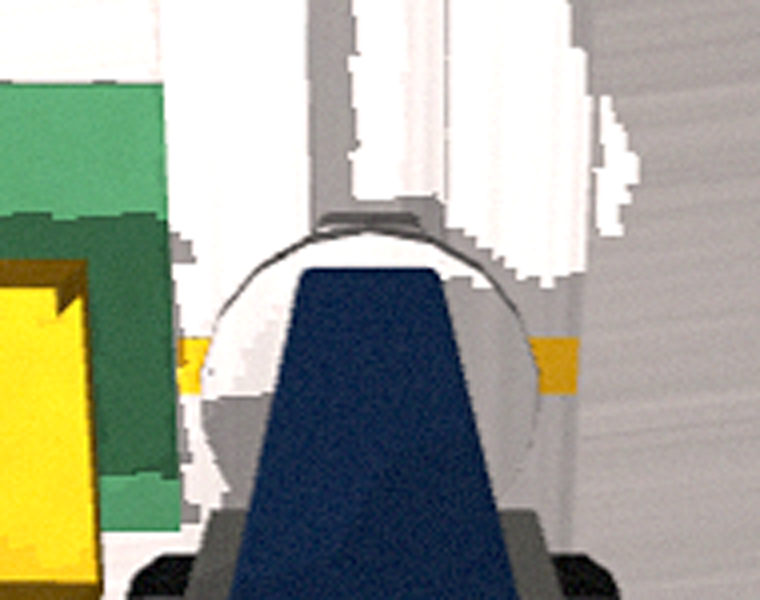

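Request:
{"fn": "servo_tool", "kwargs": {
  "motion": [1,0,0.0015,0,0,1,0,0.0015,-0.003,0,1,0,0.0015,-0.006,0,1,0,0.0015,-0.009,0,1,0,0.0015,-0.011,0,1,0,0.0015,-0.0125,0,1,0,0.0015,-0.0135,0,1,0,0.0015,-0.0135,0]
}}

```text
time: 13.9
tool_pos: [0.6286, 0.1785, 0.1168]
eef_rot: [0.058, 0.998, -0.0, -0.0]
force: [-0.8, 0.5, -4.1]
grip_width: 0.0215
```

```bash

python3 - <<'E'
from h import *
c,st=shot('wrist','w8.png');save(c,st,'w8.pkl');T=wfc(c,st)
print(st['tool_pos'],R.from_quat(st['eef_rot']).as_matrix().round(4).tolist(),st['force'],st['wrist_torque'],st['grip_width'])
im=cv2.cvtColor(c['pixels'],cv2.COLOR_RGB2BGR)[120:270,230:420]
cv2.imwrite('pics/w8c.png',cv2.resize(cv2.convertScaleAbs(im,alpha=1.5),None,fx=4,fy=4,interpolation=cv2.INTER_CUBIC))
E
```

```text
[0.62858061 0.17849102 0.11678124] [[-0.9933, 0.116, -0.0], [0.116, 0.9933, -0.0], [0.0, -0.0, -1.0]] [-0.79531012  0.47180418 -4.0754384 ] [ 0.01648498 -0.01932307  0.0539989 ] 0.02147249636239913
```

View pics/w8c.png

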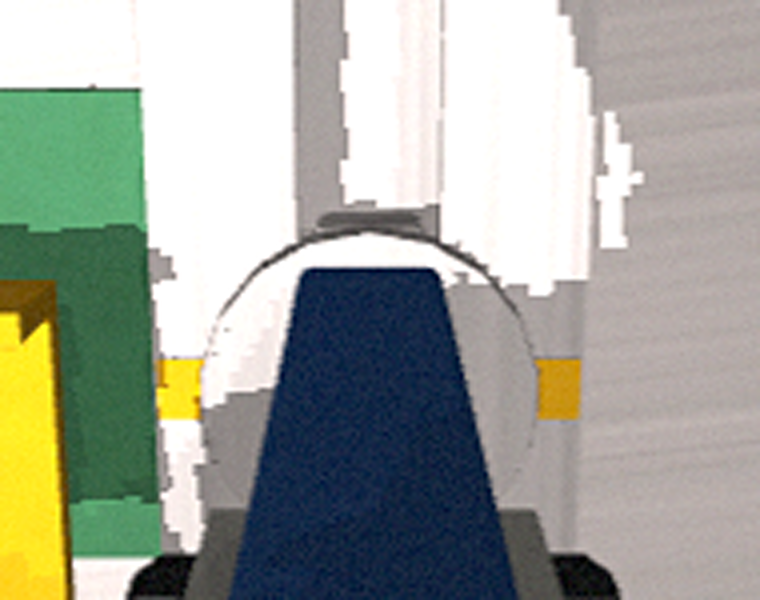

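Request:
{"fn": "servo_tool", "kwargs": {
  "motion": [1,0,0,-0.0005,0,1,0,0,-0.001,0,1,0,0,-0.0015,0,1,0,0,-0.0015,0,1,0,0,-0.0015,0,1,0,0,-0.0015,0,1,0,0,-0.0015,0,1,0,0,-0.0015,0]
}}

```text
time: 14.95
tool_pos: [0.6288, 0.1785, 0.1159]
eef_rot: [0.058, 0.998, 0.0, 0.0]
force: [-3.0, -0.8, 6.5]
grip_width: 0.0211
```

Request:
{"fn": "servo_tool", "kwargs": {
  "motion": [1,0,0,0.0005,-0.02,1,0,0,0.0005,-0.045,1,0,0,0.0005,-0.07,1,0,0,0.0005,-0.095,1,0,0,0.0005,-0.12,1,0,0,0.0005,-0.145,1,0,0,0.0005,-0.17,1,0,0,0.0005,-0.195]
}}

```text
time: 15.95
tool_pos: [0.629, 0.179, 0.1159]
eef_rot: [0.623, 0.782, 0.001, 0.0]
force: [-0.4, 2.0, 0.5]
grip_width: 0.0213
```

Request:
{"fn": "servo_tool", "kwargs": {
  "motion": [1,0,0,0,-0.02,1,0,0,0,-0.04,1,0,0,0,-0.055,1,0,0,0,-0.055,1,0,0,0,-0.055,1,0,0,0,-0.055,1,0,0,0,-0.055,1,0,0,0,-0.055]
}}

```text
time: 16.95
tool_pos: [0.6288, 0.1785, 0.1159]
eef_rot: [0.747, 0.665, 0.0, 0.0]
force: [1.4, 1.2, -0.2]
grip_width: 0.0214
```

```bash

python3 - <<'E'
from h import *
c,st=shot('wrist','w9.png');save(c,st,'w9.pkl');T=wfc(c,st)
c2,_=shot('scene','s9.png')
print(st['tool_pos'],R.from_quat(st['eef_rot']).as_matrix().round(4).tolist(),st['force'],st['wrist_torque'],st['grip_width'],st['qpos'])
E
```

```text
[0.62877054 0.17850851 0.11588819] [[0.1157, 0.9933, 0.0003], [0.9933, -0.1157, 0.0], [0.0001, 0.0003, -1.0]] [ 1.35557122  1.23732338 -0.21845499] [ 0.19545044 -0.51794963  0.03703546] 0.021442016406649236 [ 1.64863612e-01  6.09941846e-01  4.32315175e-02  1.00373623e+00
 -1.34703201e-05  1.85163748e+00]
```

View pics/w9.png

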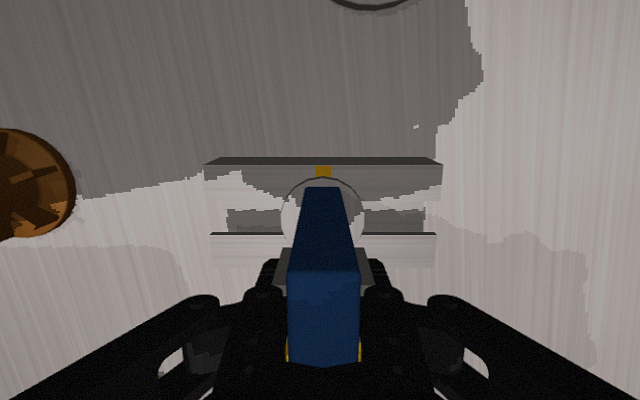

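Request:
{"fn": "servo_tool", "kwargs": {
  "motion": [-1,0,0,0,0,-1,0,0,0,0,-1,0,0,0,0,-1,0,0,0,0,-1,0,0,0,0,-1,0,0,0.03,0,-1,0,0,0.08,0,-1,0,0,0.14,0]
}}

```text
time: 18.05
tool_pos: [0.6279, 0.1784, 0.2565]
eef_rot: [0.747, 0.665, -0.001, -0.0]
force: [1.3, 0.7, -0.5]
grip_width: 0.0853
```

Request:
{"fn": "servo_tool", "kwargs": {
  "motion": [-1,-0.02,-0.02,0.04,0,-1,-0.04,-0.05,0.06,0,-1,-0.07,-0.09,0.06,0,-1,-0.1,-0.13,0.06,0,-1,-0.13,-0.16,0.06,0,-1,-0.14,-0.19,0.06,0,-1,-0.14,-0.19,0.06,0,-1,-0.14,-0.19,0.06,0]
}}

```text
time: 19.05
tool_pos: [0.4889, -0.0113, 0.3159]
eef_rot: [0.747, 0.665, 0.0, 0.0]
force: [0.2, 0.2, -0.8]
grip_width: 0.0856
```

```bash

python3 - <<'E'
from h import *
c,st=shot('wrist','w10.png');save(c,st,'w10.pkl');T=wfc(c,st)
print(st['tool_pos'],R.from_quat(st['eef_rot']).as_matrix().round(4).tolist(),st['grip_width'])
for n in ('scene','side'):
    c,s=shot(n,n+'10.png'); save(c,s,n+'10.pkl')
E
```

```text
[ 0.48885847 -0.01125046  0.31593958] [[0.1163, 0.9932, 0.0004], [0.9932, -0.1163, 0.0002], [0.0003, 0.0004, -1.0]] 0.08564274850374903
```

View pics/w10.png

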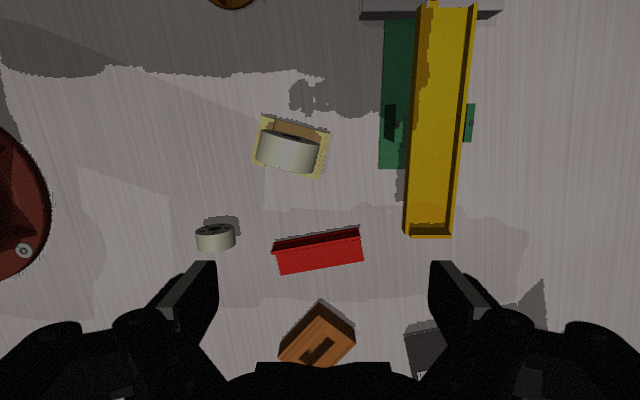

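View pics/side10.png

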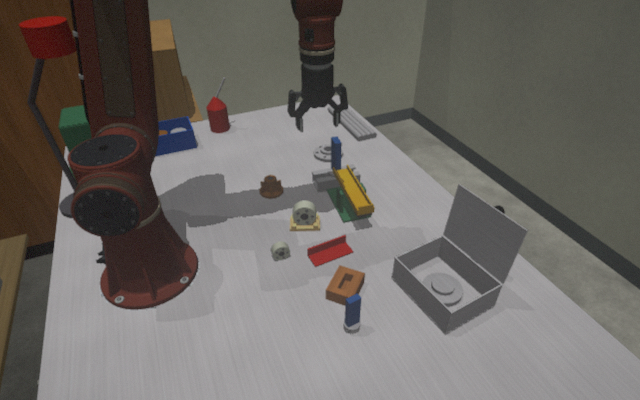

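```bash

python3 - <<'E'
from h import *
c,st=pickle.load(open('w10.pkl','rb'))
im=cv2.convertScaleAbs(cv2.cvtColor(c['pixels'],cv2.COLOR_RGB2BGR)[100:200,235:345],alpha=1.5)
cv2.imwrite('pics/w10c.png',cv2.resize(im,None,fx=6,fy=6,interpolation=cv2.INTER_CUBIC))
E
```

View pics/w10c.png

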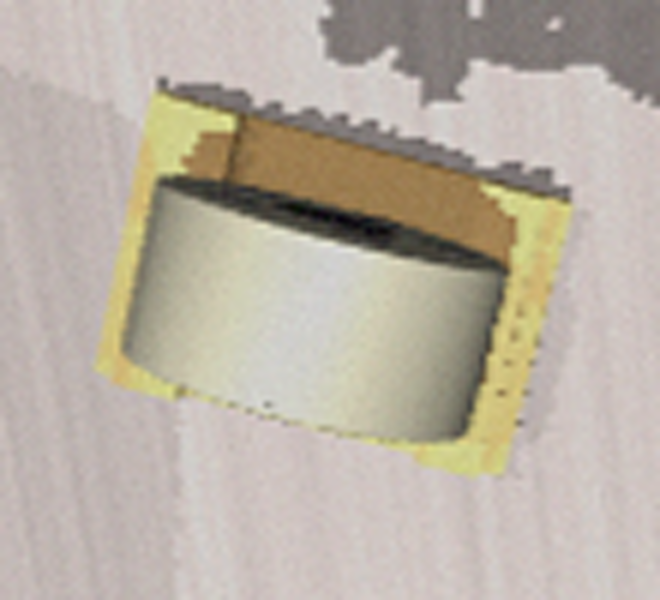

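```bash

python3 - <<'E'
from h import *
c,st=pickle.load(open('w10.pkl','rb'));T=wfc(c,st)
f=lambda p:(np.array(p)+.5)/6+[235,100]-.5
q=onplane(c,T,f([(158,92),(572,200),(500,476),(98,370)]),.019)
print(q.round(4).tolist(),q.mean(0))
for i in range(4):
    d=q[(i+1)%4]-q[i];print(np.linalg.norm(d),np.degrees(np.arctan2(d[1],d[0])))
# wheel corners equator silhouettes ~
w=onplane(c,T,f([(157,180),(508,268),(466,440),(122,355)]),.045);print(w.round(4).tolist(),w.mean(0))
for i in range(4):
    d=w[(i+1)%4]-w[i];print(np.linalg.norm(d),np.degrees(np.arctan2(d[1],d[0])))
E
```

```text
[[0.4213, 0.058, 0.019], [0.5021, 0.027, 0.019], [0.4805, -0.0283, 0.019], [0.3996, 0.0039, 0.019]] [0.45090491 0.0151313  0.019     ]
0.08652465408642648 -20.968381922505564
0.059357401029741935 -111.33844376704543
0.08707254579997388 158.32171223075346
0.058284678684938564 68.1226840648299
[[0.4229, 0.0416, 0.045], [0.488, 0.0172, 0.045], [0.4756, -0.0154, 0.045], [0.4105, 0.0092, 0.045]] [0.44926375 0.01314007 0.045     ]
0.06952715202397548 -20.580724325951337
0.03485592583834329 -110.74701430570207
0.06960622741269196 159.27967022722135
0.03468664563483377 69.12189676539745
```

Request:
{"fn": "servo_tool", "kwargs": {
  "motion": [-1,-0.01,0.015,-0.02,0.027,-1,-0.01,0.015,-0.04,0.054,-1,-0.01,0.015,-0.066,0.081,-1,-0.01,0.015,-0.066,0.108,-1,-0.01,0.015,-0.066,0.135,-1,-0.01,0.015,-0.066,0.162,-1,-0.01,0.015,-0.066,0.189,-1,-0.01,0.015,-0.066,0.21]
}}

```text
time: 20.2
tool_pos: [0.4788, 0.0042, 0.2496]
eef_rot: [0.18, 0.984, 0.0, -0.0]
force: [0.0, 0.4, -0.4]
grip_width: 0.0854
```

```bash

python3 - <<'E'
from h import *
c,st=shot('wrist','w11.png');save(c,st,'w11.pkl');T=wfc(c,st)
M=R.from_quat(st['eef_rot']).as_matrix();print(st['tool_pos'],np.degrees(np.arctan2(M[1,1],M[0,1])))
p=proj(c,T,[(.45,.0148,.045)])[0];print(p)
x0,y0=int(p[0])-70,max(0,int(p[1])-65);print(x0,y0)
im=cv2.convertScaleAbs(cv2.cvtColor(c['pixels'],cv2.COLOR_RGB2BGR)[y0:y0+130,x0:x0+140],alpha=1.5)
cv2.imwrite('pics/w11c.png',cv2.resize(im,None,fx=4,fy=4,interpolation=cv2.INTER_CUBIC))
E
```

```text
[0.47883158 0.00417319 0.24964188] 69.28072528850043
[323.31580132 148.33277006]
253 83
```

View pics/w11.png

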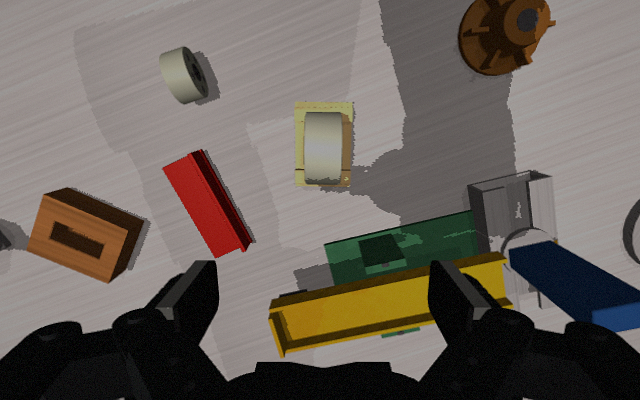

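View pics/w11c.png

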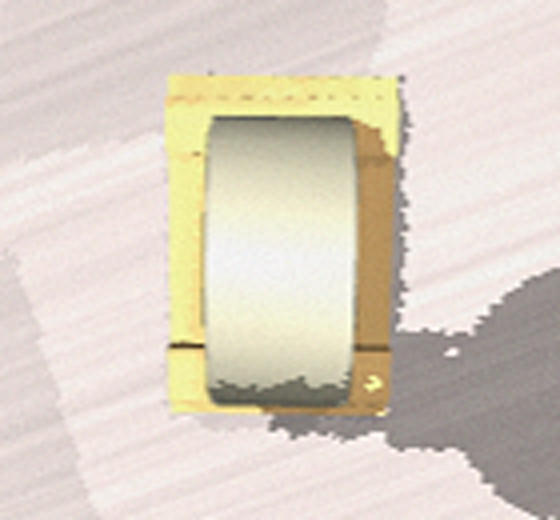

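```bash

python3 - <<'E'
from h import *
(c3,s3),(c4,s4)=[pickle.load(open(f'w{i}.pkl','rb')) for i in (10,11)]
a=(np.array([313.3,310.8])+.5)/6+[235,100]-.5
b=(np.array([280.5,260])+.5)/4+[253,83]-.5
print(tri([(c3,wfc(c3,s3),a),(c4,wfc(c4,s4),b)]), onplane(c4,wfc(c4,s4),[b],.045))
E
```

```text
[0.44916992 0.01406371 0.04655433] [[0.44915759 0.01452354 0.045     ]]
```

Request:
{"fn": "servo_tool", "kwargs": {
  "motion": [-1,-0.0288,0.0106,-0.03,0,-1,-0.0288,0.0106,-0.08,0,-1,-0.0288,0.0106,-0.13,0,-1,-0.0288,0.0106,-0.17,0,-1,-0.0288,0.0106,-0.2,0,-1,-0.0288,0.0106,-0.213,0,-1,-0.0288,0.0106,-0.213,0,-1,-0.0288,0.0106,-0.213,0]
}}

```text
time: 21.25
tool_pos: [0.4507, 0.0141, 0.0378]
eef_rot: [0.183, 0.983, 0.0, 0.001]
force: [-1.0, -0.1, 0.0]
grip_width: 0.0851
```

Request:
{"fn": "servo_tool", "kwargs": {
  "motion": [1,0,0,0,0,1,0,0,0,0,1,0,0,0,0,1,0,0,0,0,1,0,0,0,0,1,0,0,0,0,1,0,0,0,0,1,0,0,0,0]
}}

```text
time: 22.25
tool_pos: [0.45, 0.0139, 0.0372]
eef_rot: [0.183, 0.983, -0.0, 0.0]
force: [-1.4, -0.9, 6.5]
grip_width: 0.0336
```

```bash

python3 - <<'E'
from h import *
c,st=shot('wrist','w12.png');save(c,st,'w12.pkl')
print(st['tool_pos'],st['force'],st['wrist_torque'],st['grip_width'])
E
```

```text
[0.45003238 0.01388848 0.03722326] [-1.35772379 -0.90262962  6.47451121] [-0.18533585  0.25374148  0.03306058] 0.03361569239676109
```

View pics/w12.png

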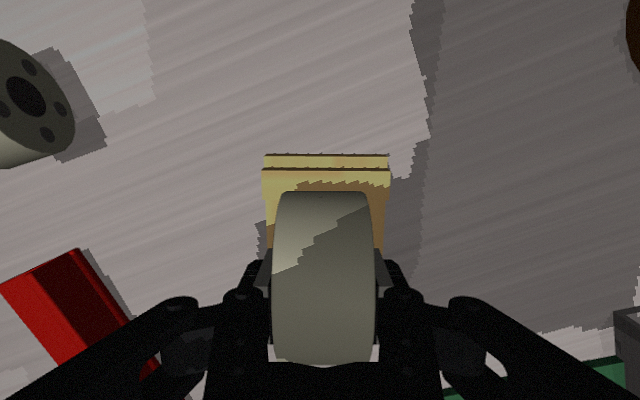

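Request:
{"fn": "servo_tool", "kwargs": {
  "motion": [1,0,0,0.05,0,1,0,0,0.1,-0.02,1,0.02,0.01,0.14,-0.045,1,0.06,0.03,0.15,-0.073,1,0.1,0.05,0.15,-0.101,1,0.14,0.065,0.15,-0.129,1,0.16,0.073,0.15,-0.157,1,0.168,0.0737,0.15,-0.185]
}}

```text
time: 23.3
tool_pos: [0.6182, 0.0885, 0.1856]
eef_rot: [0.694, 0.72, -0.001, -0.001]
force: [-0.1, -0.4, -4.4]
grip_width: 0.0332
```

Request:
{"fn": "servo_tool", "kwargs": {
  "motion": [1,0,0,0,-0.025,1,0,0,-0.01,-0.025,1,0,0,-0.03,-0.025,1,0,0,-0.04,-0.025,1,0,0,-0.04,-0.025,1,0,0,-0.04,-0.025,1,0,0,-0.04,-0.025,1,0,0,-0.04,-0.025]
}}

```text
time: 24.3
tool_pos: [0.6181, 0.0878, 0.1473]
eef_rot: [0.747, 0.665, 0.0, 0.0]
force: [-0.4, 0.2, -5.1]
grip_width: 0.0332
```

```bash

python3 - <<'E'
from h import *
for n in ['wrist','side','scene']:
    c,st=shot(n,n+'13.png');save(c,st,n+'13.pkl')
M=R.from_quat(st['eef_rot']).as_matrix();print(st['tool_pos'],np.degrees(np.arctan2(M[1,1],M[0,1])),st['force'],st['grip_width'],st['time'])
E
```

```text
[0.61793306 0.08781988 0.14706605] -6.65329273821414 [ 0.24887301  0.10419797 -4.57851407] 0.03326014734001916 24.4
```

View pics/wrist13.png

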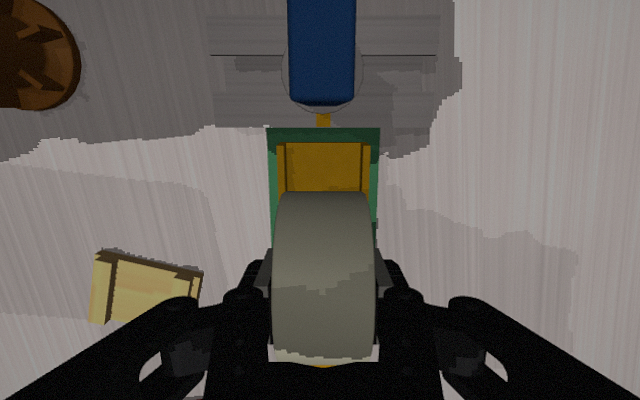

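View pics/side13.png

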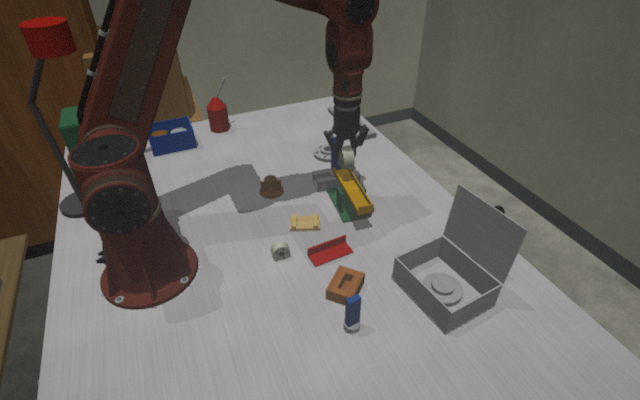

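Request:
{"fn": "servo_tool", "kwargs": {
  "motion": [1,0,0,-0.02,0,1,0,0,-0.035,0,1,0,0,-0.04,0,1,0,0,-0.043,0,1,0,0,-0.046,0,1,0,0,-0.048,0,1,0,0,-0.05,0,1,0,0,-0.05,0]
}}

```text
time: 25.45
tool_pos: [0.6181, 0.0878, 0.0969]
eef_rot: [0.747, 0.665, 0.0, 0.0]
force: [0.5, -0.9, -1.7]
grip_width: 0.0333
```

```bash

python3 - <<'E'
from h import *
c,st=shot('wrist','w14.png');save(c,st,'w14.pkl')
print(st['tool_pos'],st['force'],st['wrist_torque'],st['grip_width'])
c,_=shot('side')
im=cv2.cvtColor(c['pixels'],cv2.COLOR_RGB2BGR)[110:240,280:420]
cv2.imwrite('pics/s14c.png',cv2.resize(cv2.convertScaleAbs(im,alpha=1.3),None,fx=4,fy=4,interpolation=cv2.INTER_CUBIC))
E
```

```text
[0.61806232 0.08782038 0.09686172] [ 0.52832973 -0.8813222  -1.66105845] [-0.10155048 -0.046263    0.00778923] 0.033277283194968324
```

View pics/w14.png

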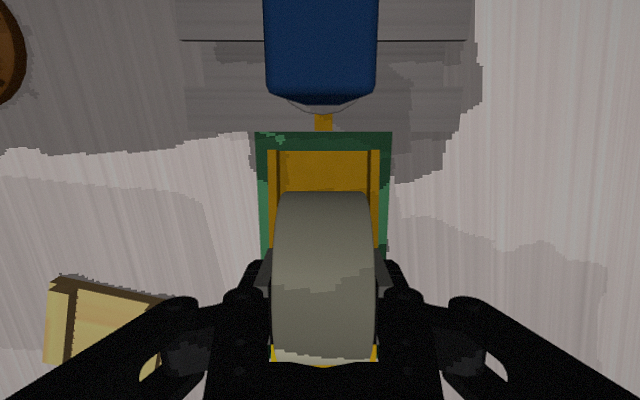

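View pics/s14c.png

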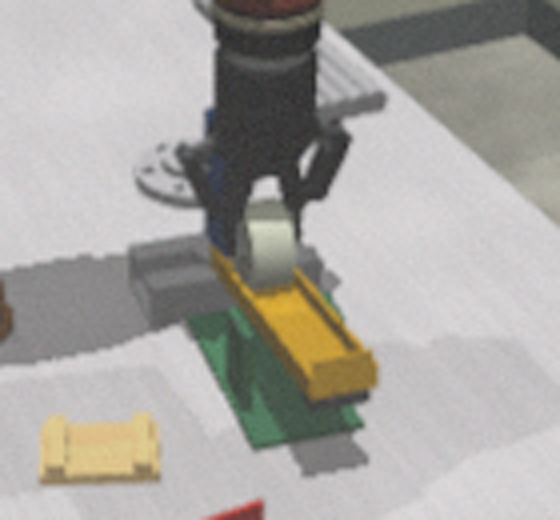

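Request:
{"fn": "servo_tool", "kwargs": {
  "motion": [1,0,0,-0.001,0,1,0,0,-0.002,0,1,0,0,-0.0025,0,1,0,0,-0.003,0,1,0,0,-0.0035,0,1,0,0,-0.0035,0,1,0,0,-0.0035,0,1,0,0,-0.0035,0]
}}

```text
time: 26.55
tool_pos: [0.6179, 0.0878, 0.0939]
eef_rot: [0.747, 0.665, 0.0, 0.0]
force: [-3.3, -0.3, 5.5]
grip_width: 0.0328
```

Request:
{"fn": "servo_tool", "kwargs": {
  "motion": [-0.2,0,0,0.0005,0,-0.6,0,0,0.0005,0,-1,0,0,0.0005,0,-1,0,0,0.0005,0,-1,0,0,0.0005,0,-1,0,0,0.0005,0,-1,0,0,0.0005,0,-1,0,0,0.0005,0]
}}

```text
time: 27.55
tool_pos: [0.6178, 0.0878, 0.0938]
eef_rot: [0.747, 0.665, 0.0, -0.0]
force: [0.3, -0.0, -0.9]
grip_width: 0.0857
```

```bash

python3 - <<'E'
from h import *
c,st=shot('wrist','w15.png');save(c,st,'w15.pkl')
print(st['tool_pos'],st['force'],st['wrist_torque'],st['grip_width'])
c,_=shot('side')
im=cv2.cvtColor(c['pixels'],cv2.COLOR_RGB2BGR)[110:240,280:420]
cv2.imwrite('pics/s15c.png',cv2.resize(cv2.convertScaleAbs(im,alpha=1.3),None,fx=4,fy=4,interpolation=cv2.INTER_CUBIC))
E
```

```text
[0.61779104 0.08781393 0.09380157] [ 0.26228803 -0.01553661 -0.85034253] [-0.04957866 -0.006633   -0.03704129] 0.08571050698832179
```

View pics/w15.png

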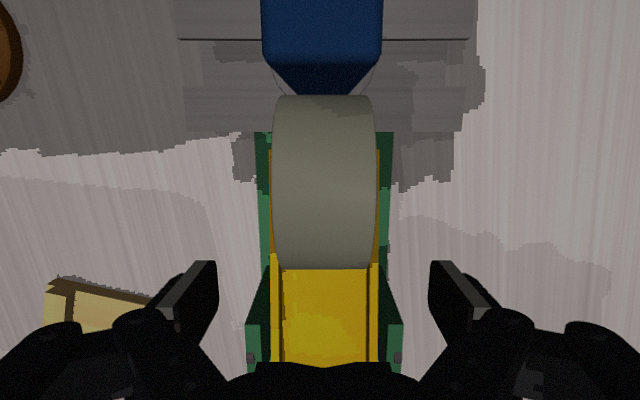

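View pics/s15c.png

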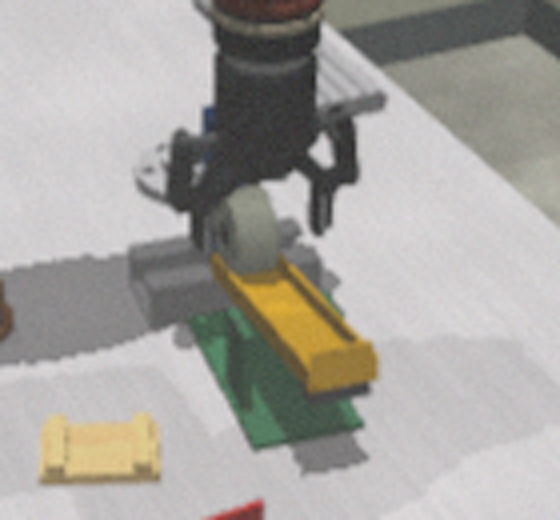

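Request:
{"fn": "servo_tool", "kwargs": {
  "motion": [-1,0,0,0.03,0,-1,0,0,0.08,0,-1,0,0,0.13,0,-1,0,0,0.18,0,-1,0,-0.03,0.2,0,-1,0,-0.03,0.22,0,-1,0,-0.03,0.22,0,-1,0,-0.03,0.22,0]
}}

```text
time: 28.65
tool_pos: [0.6175, 0.058, 0.3128]
eef_rot: [0.747, 0.665, -0.0, -0.0]
force: [-0.2, 0.4, 0.1]
grip_width: 0.0851
```

```bash

python3 - <<'E'
from h import *
for n in ['wrist','side','scene']:
    c,st=shot(n,n+'16.png');save(c,st,n+'16.pkl')
    T=wfc(c,st)
    if n!='wrist':
      for t in ('post','pulley','hub','flange','vane'):
        r=robot.landmark_of(n,t);print(n,t,[(round(x['p'],2),(T[:3,:3]@x['point']+T[:3,3]).round(3).tolist()) for x in r[:3]])
print(st['tool_pos'],st['force'],st['time'])
c,st=pickle.load(open('wrist16.pkl','rb'));T=wfc(c,st)
u=np.array([np.cos(np.radians(83.3)),np.sin(np.radians(83.3)),0])
print('pred post top',proj(c,T,[[.6286,.177,.167],[.6286,.177,.167]+22e-3*u,[.6286,.177,.167]-22e-3*u,np.array([.6111,.028,.0])+u*.093+[0,0,.098]]))
im=cv2.cvtColor(c['pixels'],cv2.COLOR_RGB2BGR)[60:260,220:420]
cv2.imwrite('pics/w16c.png',cv2.resize(cv2.convertScaleAbs(im,alpha=1.4),None,fx=3,fy=3,interpolation=cv2.INTER_CUBIC))
E
```

```text
side post [(0.92, [0.418, -0.371, -0.001]), (0.71, [0.631, 0.18, 0.017])]
side pulley [(0.68, [0.34, -0.09, 0.022]), (0.63, [0.621, 0.125, 0.095])]
side hub [(0.55, [0.408, 0.22, -0.001])]
side flange [(0.75, [0.683, 0.358, 0.002])]
side vane [(0.81, [0.466, -0.131, 0.001])]
scene post [(0.87, [0.629, 0.185, 0.021]), (0.63, [0.41, -0.375, 0.001])]
scene pulley [(0.61, [0.622, 0.124, 0.098]), (0.43, [0.341, -0.088, 0.025])]
scene hub [(0.57, [0.412, 0.219, 0.001])]
scene flange [(0.81, [0.681, 0.359, 0.002])]
scene vane [(0.94, [0.469, -0.132, -0.002])]
[0.61766094 0.05796371 0.31344663] [ 0.3704271   0.90717263 -0.26853663] 29.0
pred post top [[319.3300358   36.4269506 ]
 [319.25541664   3.34131555]
 [319.39995297  67.91405237]
 [320.26223714 114.2273253 ]]
```

View pics/w16c.png

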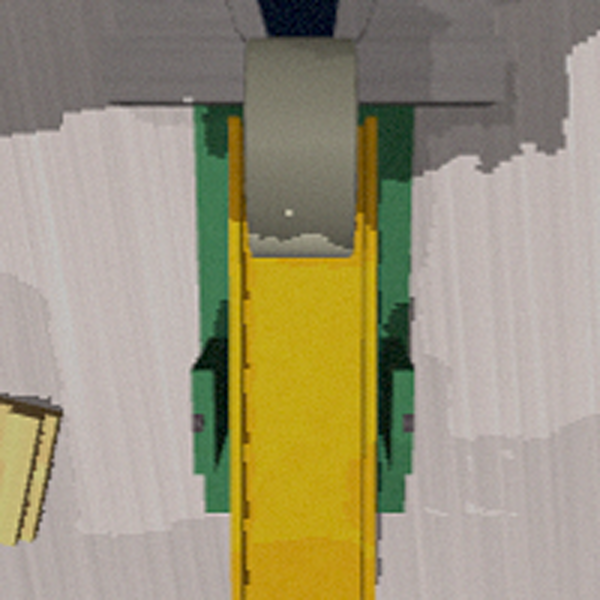

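View pics/side16.png

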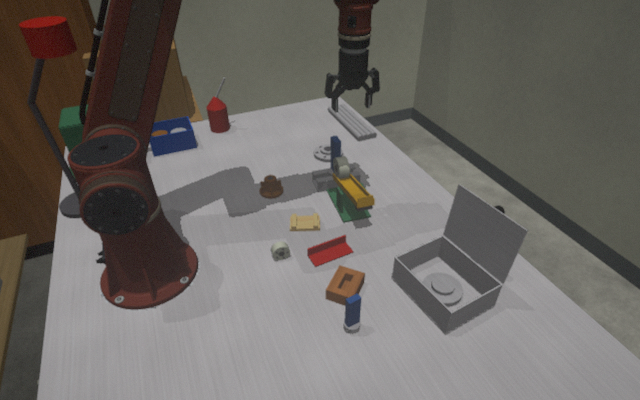

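Request:
{"fn": "servo_tool", "kwargs": {
  "motion": [-1,0,0.04,0,0,-1,0,0.09,0,0,-1,0,0.13,0,0,-1,0,0.13,0,0,-1,0,0.13,0,0,-1,0,0.13,0,0,-1,0,0.13,0,0,-1,0,0.13,0,0]
}}

```text
time: 30.3
tool_pos: [0.6179, 0.1872, 0.3139]
eef_rot: [0.747, 0.665, 0.0, 0.0]
force: [-0.5, -0.7, 0.1]
grip_width: 0.0853
```

```bash

python3 - <<'E'
from h import *
c,st=shot('wrist','w17.png');save(c,st,'w17.pkl')
im=cv2.cvtColor(c['pixels'],cv2.COLOR_RGB2BGR)[60:260,220:420]
cv2.imwrite('pics/w17c.png',cv2.resize(cv2.convertScaleAbs(im,alpha=1.8),None,fx=3,fy=3,interpolation=cv2.INTER_CUBIC))
T=wfc(c,st)
print(proj(c,T,[[.6286,.177,.167],[.6286,.177,.0485]]))
E
```

```text
[[336.63736058 201.3287799 ]
 [332.87334557 176.33647267]]
```

View pics/w17c.png

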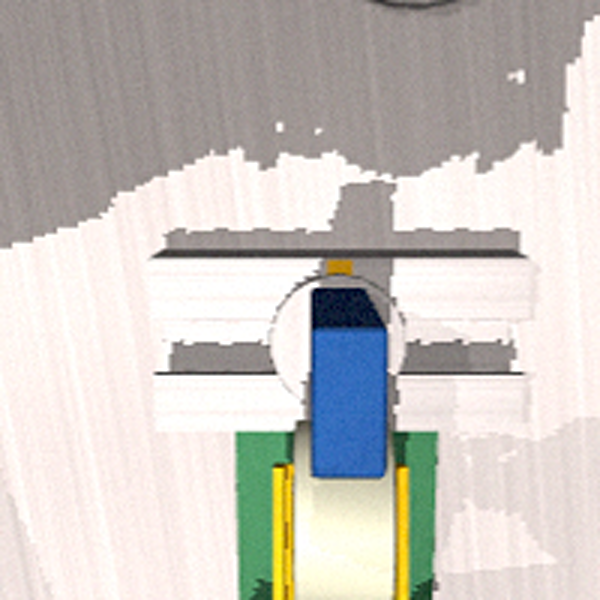

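```bash
python3 -c "
from bench import robot
print(robot.hand_in()); print(robot.get_state()['time'])"
```

```text
the job is handed in; nothing more can be done
None
the job is handed in; nothing more can be done
```

The job is done and handed in, at about 30 s of the 72 s allowed. The large blue post is fitted at the yellow mark, and the large white wheel rests against it in the tipped tray.

**Post:** I lowered the head through the slot until the collar touched (about 10 N, and the height matched the seated one). I then gave it a −90° turn and let go. The last wrist picture shows it upright and square to the strut.

**Wheel:** I lowered it on its tread about 60 mm past the pivot and let go only once the tray was fully tipped. It rolled against the post.

**Last checks:**
- **Position along the chute:** the post now sits about 5 mm from the mark along the chute, away from the tray. I had shifted it 1.5 mm that way to centre the head in the slot. The wheel probably pushed it the rest, within the neck's ±3.5 mm play. The collar and blade-top offsets (about 5 and 6 mm) suggest a tilt of about half a degree at most.
- **Wheel and post spacing:** the networks' positions put the wheel about 55 to 61 mm from the post's axis, depending on the camera, against the 57 mm expected.
- **Bystanders:** the hub, flange and vane read within 2 to 6 mm of their first positions, which is within the networks' error.
- **Disagreement:** the two cameras placed the post 5 mm apart along the chute.

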